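# Roll the umbrella hub up to its stop

## Task

Two turned umbrella hubs lie at the low end of a sloping two-lane rack. With a fingertip, push the dark hub slowly up its own gutter, over the brass ramp, until it has dropped into the pocket against the red stop and cannot roll back, then take your hand away. Do not flick, lift or carry it, and leave the pale hub, the red dipper, the brush and the jar where they are.

Things in the scene. Friction and masses are not known exactly. Their poses are not given: they have to be found in the camera images.
- gutters: Sloping wooden board with two gutters, fixed. x points UP the 5 degree slope, y across the lanes, z square to the floor. Origin on the floor plane (z = 0) at the red stop's face, midway between lanes, 50 mm above the table. Floor runs x = -285 to 0 mm. Lane centres at y = +50 and -50 mm; lanes 66 mm wide, walls 12 mm tall (34 mm thick between lanes, 13 mm outside).
- stop (a point): Middle of the red stop's top edge, on its low-side face (gutters x = 0, z = 45 mm): a bar 192 mm wide, 14 mm thick, 45 mm tall across both lanes.
- ramp_edge (a point): Gutters x = -50, y = 0, z = 5 mm. In each lane a brass ramp rises from z = 0 at x = -95 mm to z = 5 mm at x = -50 mm, then drops sharply into the flat pocket that ends at the stop. A hub caught there has its centre at x = -33 mm (leaning back on the ramp's edge) to -30 mm (touching the stop).
- low_bar (a point): Gutters x = -260, y = 0, z = 5 mm. Across each lane a bar 5 mm tall, x = -272 to -260 mm, keeps the hub from rolling off the low end.
- dark_hub: The hub to push: dark brown waxed wooden cylinder (slippery), 60 mm diameter, 60 mm long, about 130 g, two white bands, black slots. Lies across either lane, rolls on its own y axis. Origin at its centre. Starts against the low bar, centre at gutters x = -243, z = 30 mm. A fingertip 14 to 20 mm above the gutter floor on its low side clears walls and low bar.
- pale_hub: A hub of the same size in pale wood with two red bands, at the low end of the other lane. Origin at its centre. To be left alone.
- dipper: Red plastic dipper standing on the table, a bowl 150 mm across and 70 mm tall with a 130 mm handle along its -x. Origin under the bowl's centre. To be left alone.
- brush: Flat paste brush lying on the table, 215 mm long, 75 mm wide, 19 mm thick, bristles towards its +x. Origin under the middle. To be left alone.
- paste_jar: Amber glass jar with a brass lid, 72 mm across, 100 mm tall. Origin under its centre. To be left alone.

How it is judged (in metres and radians):
On the way:
1. the dark hub rolls up the gutter floor, on its way to the ramp (x of dark_hub in the frame of gutters between -0.21 and -0.06 m and z of dark_hub in the frame of gutters below 0.04 m), for 0.1 s.
At the end, for the whole second after the job is handed in: The dark hub rests (under 20 mm/s) in the pocket of its lane: centre 26-38 mm from the red stop, 26-32.5 mm above the gutter floor, within 10 mm of the lane centre, square across it (0.15 rad). Pale hub within 15 mm, dipper, brush and jar within 20 mm of their starts (x of dark_hub in the frame of gutters between -0.038 and -0.026 m and z of dark_hub in the frame of gutters between 0.026 and 0.0325 m and (y of dark_hub in the frame of gutters between 0.04 and 0.06 m or y of dark_hub in the frame of gutters between -0.06 and -0.04 m) and angle between the y axis of dark_hub and the y axis of gutters, either way round below 0.15 rad and linear speed of dark_hub below 0.02 m/s and distance of pale_hub from where it was at the start of the episode below 0.015 m and distance of each of dipper, brush, paste_jar from where it was at the start of the episode below 0.02 m); the robot touches nothing.
It fails at once if the dark hub is lifted (its centre more than 45 mm off the gutter floor, resting height being 30 to 35 mm) (z of dark_hub in the frame of gutters above 0.045 m).
It fails at once if the dark hub is flicked (faster than 0.6 m/s) (linear speed of dark_hub above 0.6 m/s).
It fails at once if the pale hub is moved by more than 15 mm (distance of pale_hub from where it was at the start of the episode above 0.015 m).
It fails at once if the dipper, the brush or the jar is moved by more than 20 mm (distance of any of dipper, brush, paste_jar from where it was at the start of the episode above 0.02 m).
It also fails if it takes over 48 s, if anything falls off the work surface, if the arm or the gripper's body presses on something with over 40 N, if the wrist force passes 120 N, or if a joint passes its speed limit or range.

## Robot

A 6-joint arm with a two-finger parallel gripper is mounted at the origin on the work surface. World frame = base frame: x ahead of the robot, y to its left, z up, the work surface at z = 0. Lengths are in mm, angles in rad, forces in N, time in s.
With the tool pointing down it reaches from about 350 to 775 mm from the base axis. Payload 7.3 kg.
Tool frame: the origin (TCP) lies at the very end of the fingers, on their centre line; the grasp point (between the pads) lies 19 mm behind it; z points along the fingers, y is the line along which they close (so a half turn about z gives the same grasp; the last joint's range is limited). The gripper opens to 92 mm and grips with 3 to 60 N. Pads are 19 mm wide; open, the fingers measure 130 mm over their backs; the gripper's body (75 mm by 190 mm) begins 47 mm behind the grasp point.
Start: joints at [1.197, 0.342, 1.524, -0, 1.275, -0.146], TCP at [118.548, 511.463, 197.341] pointing down, gripper open.
Joint ranges: [-2.53, 2.53], [-0.77, 2.02], [0.04, 2.7], [-1, 4.14], [0.28, 2.66], [-3.11, 3.11]. Speed limits (rad/s): [2.57, 2.57, 3.14, 3.14, 3.14, 3.14].

## Interface

Orientations are given as [roll, pitch, yaw] about the fixed x, y, z axes, in that order (R = Rz(yaw) Ry(pitch) Rx(roll)).
In Python, from plant import bot gives the robot as it stands.
- The arm moves only by the tool apply_moves, never from a script. Its argument "motion" is text: rows parted by semicolons, each of 4 numbers parted by spaces: the shift along the tool's x, y, z in m, then the turn about the tool's z in degrees. A call has 1 to 8 rows; each row shifts and turns the commanded pose from where the row before left it, along the tool's axes as they then stand; what a row does not reach is not made up. A row lasts 1/8 s, in which the tool goes at most 62.5 mm and 10.7 degrees, less where a joint would pass 70% of its speed; a pose out of reach is approached as far as the arm can. A call with a gripper value outside its range is refused whole. "fingers" is the opening, from -1 (shut) to 1 (fully open), set as the call begins (left out, the last holds). The fingers move at their own pace and stop on an object; the grip force is fixed at half the most. Time passes only in rows, so rows that do not move let the fingers close. It gives the time, the measured TCP pose, the force, the opening and the grip force at its end, in the units of the state.
- bot.get_obs(): the state, without advancing time (a new reading comes with each control period).
- bot.capture(name): name is "scene" or "top" or "wrist"; returns a dict with "img" (480x640x3 uint8, blue, green, red), "range_z" (480x640 float32, mm along the optical axis (not along the pixel's ray), 0 where there is no reading), "fx", "fy", "cx", "cy" (pixels), "world_from_camera" (4x4, takes a point from camera to world coordinates); the wrist camera has in their place "mount" (4x4, takes a point from camera to tool coordinates, whose origin is the TCP and whose axes are the flange's). Camera axes: x right, y down, z forward; pixel columns grow to the right and rows downward; lengths in mm; the calibration is good to about 2 mm. A picture is of the moment at which its call begins: read the wrist's pose just before it.
- bot.close_job(): hands the job in; it is judged then, once.
Trained networks look in a picture, given as the dict that the camera call returned (one of the last four; its "shot" number tells which), for a name from the list of things; names that differ only in an ending like _2 or _b are one class to them, and where a whole thing is asked for, a point or a joint stands for the part that bears it (a point fixed in the world has none). Each returns a list of dicts, best first, with "p" (0 to 1); they miss things now and then, are a little off and sometimes report something else, mostly with a low value. They report only what shows in the picture. A call takes as long as a camera call.
- bot.cut_out(picture, thing): "pixels" (480x640 bool, what is visible of it) and "point" ([column, row] in pixels, amid what is visible of it).
The state is a dict: "time": time; "joint_positions": joint angles; "dq": joint speeds; "tau": joint torques, N m; "tool_pos": TCP position; "tcp_rot": TCP orientation; "contact_force": force on the tool from outside, world axes, zero at the start; "moment": the same for the moment, N m; "grip_width": finger opening in mm; "finger_force": force on a finger pad.
Only numpy, scipy, OpenCV 4.12 (cv2) and the standard library are available. Lean on these libraries where they do the work, as an engineer would, in place of code of your own. Each camera call takes 0.05 s, during which the arm holds its last target. There are 200 camera calls.

## Working session

There is one attempt and no reset: what is moved stays moved. The work goes in short steps, Python scripts to look and compute and a tool call to move; the robot and the scene stay as the last step left them, time stands still between calls to the robot, and variables do not carry over. Pictures are saved under pics/ and viewed, at most 10 in all, crops included, and the job is handed in when it is done.

Besides the shell and the picture viewer there is one more tool, called as name(argument=value, ...) on one line, values as JSON. apply_moves: Moves the arm, as the interface text tells. Its arguments: {"type":"object","properties":{"motion":{"type":"string"},"fingers":{"type":"number"}},"required":["motion"]}

```bash
mkdir -p pics
cat > h.py <<'E'
import numpy as np, cv2
from plant import bot
def pts(c,m):
    v,u=np.nonzero(m&(c["range_z"]>0)); z=c["range_z"][v,u]
    P=np.c_[(u-c["cx"])/c["fx"]*z,(v-c["cy"])/c["fy"]*z,z,np.ones(len(z))]
    return (P@np.array(c["world_from_camera"]).T)[:,:3]
E
python3 - <<'E'
from h import *
o=bot.get_obs(); print({k:np.round(o[k],3) for k in("time","tool_pos","tcp_rot","grip_width")})
for n in("scene","top"):
    c=bot.capture(n); cv2.imwrite(f"pics/{n}.png",c["img"])
    for t in("gutters","stop","dark_hub","pale_hub","dipper","brush","paste_jar"):
        try: r=bot.cut_out(c,t)
        except Exception as e: print(t,e); continue
        for d in r[:2]:
            P=pts(c,d["pixels"]); print(n,t,round(d["p"],2),np.round(d["point"]),len(P), np.round(np.median(P,0)) if len(P) else "",np.round(np.percentile(P,[2,98],axis=0)).tolist() if len(P) else "")
E
```

```text
{'time': np.float64(0.0), 'tool_pos': array([118.377, 511.005, 196.64 ]), 'tcp_rot': array([-3.14 , -0.   ,  2.914]), 'grip_width': np.float64(91.918)}
scene gutters 0.61 [324. 257.] 6379 [618.  60.  46.] [[506.0, -101.0, 29.0], [720.0, 182.0, 96.0]]
scene stop 0.71 [324. 261.] 6493 [618.  60.  46.] [[505.0, -100.0, 29.0], [720.0, 182.0, 96.0]]
scene stop 0.39 [485. 305.] 1599 [473. 431.  17.] [[422.0, 304.0, 3.0], [526.0, 495.0, 22.0]]
scene dark_hub 0.64 [272. 229.] 651 [632. -86.  78.] [[593.0, -129.0, 38.0], [654.0, -63.0, 90.0]]
scene pale_hub 0.81 [303. 211.] 632 [536. -61.  76.] [[438.0, -105.0, 3.0], [557.0, -39.0, 90.0]]
scene pale_hub 0.57 [430. 341.] 1436 [686. 380.  79.] [[643.0, 347.0, 7.0], [700.0, 410.0, 103.0]]
scene dipper 0.77 [177. 196.] 2566 [ 659. -399.   43.] [[591.0, -536.0, 2.0], [727.0, -298.0, 71.0]]
scene brush 0.93 [483. 300.] 1669 [472. 429.  17.] [[420.0, 302.0, -1.0], [526.0, 495.0, 22.0]]
scene brush 0.41 [301. 211.] 669 [537. -62.  76.] [[494.0, -105.0, 28.0], [558.0, -38.0, 90.0]]
scene paste_jar 0.61 [431. 340.] 1521 [685. 380.  79.] [[636.0, 346.0,
[... 488 characters left out ...]
[521.0, 490.0, 26.0]]
top dark_hub 0.91 [367. 228.] 641 [617. -94.  83.] [[587.0, -126.0, 30.0], [651.0, -64.0, 94.0]]
top dark_hub 0.57 [183. 207.] 853 [658. 368.  98.] [[629.0, 342.0, 6.0], [693.0, 405.0, 106.0]]
top pale_hub 0.55 [358. 267.] 588 [522. -71.  85.] [[491.0, -101.0, 57.0], [554.0, -42.0, 94.0]]
top dipper 0.74 [476. 212.] 3237 [ 678. -391.   28.] [[595.0, -544.0, -0.0], [727.0, -305.0, 73.0]]
top brush 0.59 [478. 212.] 3221 [ 678. -392.   27.] [[596.0, -545.0, -0.0], [727.0, -305.0, 73.0]]
top brush 0.57 [161. 288.] 1434 [467. 425.  19.] [[417.0, 300.0, 3.0], [519.0, 493.0, 26.0]]
top paste_jar 0.9 [184. 208.] 834 [657. 367.  98.] [[629.0, 342.0, 11.0], [691.0, 403.0, 106.0]]
```

View pics/top.png

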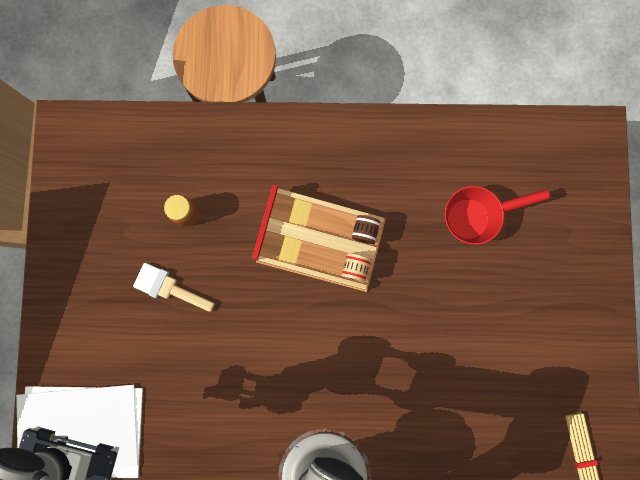

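View pics/scene.png

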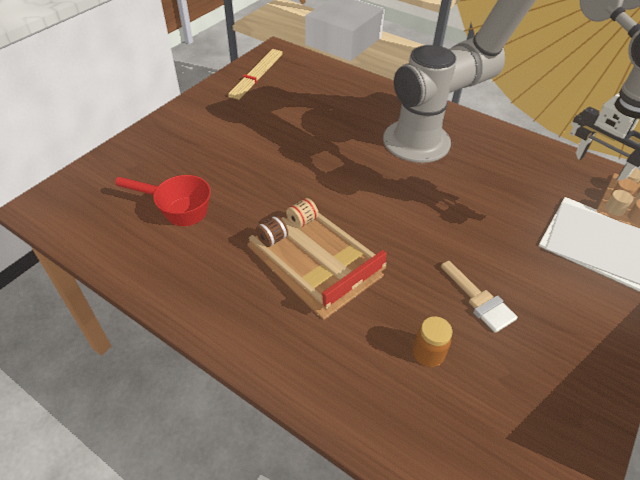

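The top view shows the rack with its red stop on the left (266,222). The dark hub is at (367,228) in the far lane and the pale hub at (355,267) in the near lane. The scene view agrees, so up-slope is roughly world +y. Next I fit the rack frame.

```bash
cat > fit.py <<'E'
from h import *
def fit(n):
    c=bot.capture(n); hsv=cv2.cvtColor(c["img"],cv2.COLOR_BGR2HSV)
    red=((hsv[...,0]<8)|(hsv[...,0]>172))&(hsv[...,1]>170)&(hsv[...,2]>80)
    k,lab,st,_=cv2.connectedComponentsWithStats(red.astype(np.uint8))
    best=None
    for i in range(1,k):
        P=pts(c,lab==i)
        if len(P)>100 and abs(np.median(P[:,0])-650)<90 and abs(np.median(P[:,1])-150)<60: best=P
    T=best[best[:,2]>88]; (ctr,sz,_)=r=cv2.minAreaRect(T[:,:2].astype(np.float32)); b=cv2.boxPoints(r)
    e=max((b[1]-b[0],b[2]-b[1]),key=np.linalg.norm); d=np.array([-e[1],e[0]]); d/=np.linalg.norm(d); d*=np.sign(d[1])
    yaw=np.arctan2(d[1],d[0]); s=np.radians(5); print(n,"stop top ctr",np.round(ctr),np.round(sz),"z",np.round(np.median(T[:,2])),"yaw deg",np.degrees(yaw).round(1))
    X=np.r_[d*np.cos(s),np.sin(s)]; Y=np.r_[-d[1],d[0],0]; Z=np.cross(X,Y)
    o=np.r_[ctr,50+45*np.cos(s)+7*np.sin(s)]-7*X-45*Z; o[2]=50
    print(" origin",o.round(1)); 
    for t,sg in(("dark_hub",-1),("pale_hub",1)):
        m=bot.cut_out(c,t)
        if m:
            P=pts(c,m[0]["pixels"]); Q=(P-o)@np.c_[X,Y,Z]; Q=Q[(Q[:,2]>20)&(Q[:,2]<70)]
            print(" ",t,"expect",(o-243*X+sg*50*Y+30*Z).round(1),"gutter pct",np.percentile(Q,[3,50,97],axis=0).round().tolist())
    return o,X,Y,Z
if __name__=="__main__":
    for n in("scene","top"): fit(n)
E
python3 fit.py
```

```text
scene stop top ctr [635. 158.] [ 16. 189.] z 95.0 yaw deg 75.8
 origin [634.7 154.9  50. ]
  dark_hub expect [622.9 -94.6  58.7] gutter pct [[-264.0, -78.0, 23.0], [-230.0, -55.0, 50.0], [-215.0, -20.0, 62.0]]
  pale_hub expect [526.  -69.9  58.7] gutter pct [[-262.0, 22.0, 22.0], [-230.0, 44.0, 49.0], [-215.0, 79.0, 61.0]]
top stop top ctr [632. 158.] [ 15. 192.] z 97.0 yaw deg 75.7
 origin [631.5 154.6  50. ]
  dark_hub expect [619.5 -94.9  58.7] gutter pct [[-270.0, -77.0, 36.0], [-241.0, -48.0, 56.0], [-215.0, -21.0, 65.0]]
  pale_hub expect [522.6 -70.2  58.7] gutter pct [[-270.0, 22.0, 39.0], [-241.0, 50.0, 56.0], [-216.0, 79.0, 64.0]]
```

apply_moves(motion="0 0 0 10.6; 0 0 0 10.6; 0 0 0 10.6; 0 0 0 10.6; 0 0 0 10.6; 0 0 0 10.6; 0 0 0 10.6; 0 0 0 10.6", fingers=-1)

```text
time: 2.1
tool_pos: [118.6, 511.5, 197.3]
tcp_rot: [-3.142, -0.0, 1.428]
contact_force: [-0.3, 1.3, 0.2]
grip_width: 16.5
finger_force: 0.0
```

apply_moves(motion="0 0 0 6.4; 0 0 0 0")

```text
time: 2.35
tool_pos: [118.6, 511.5, 197.3]
tcp_rot: [3.142, -0.0, 1.323]
contact_force: [0.2, -0.3, -0.4]
grip_width: 1.0
finger_force: 0.0
```

```bash
cat > go.py <<'E'
import sys
from h import *
from scipy.spatial.transform import Rotation as R
yaw=np.radians(75.75);s=np.radians(5);d=np.array([np.cos(yaw),np.sin(yaw)])
X=np.r_[d*np.cos(s),np.sin(s)]; Y=np.r_[-d[1],d[0],0]; Z=np.cross(X,Y); o=np.array([633,155,50.])
G=np.c_[X,Y,Z]
ob=bot.get_obs(); p=np.array(ob["tool_pos"]); r=R.from_euler("xyz",ob["tcp_rot"])
print("t",ob["time"],"tcp",p.round(1),"yaw",np.degrees(ob["tcp_rot"][2]).round(2),"gutter",((p-o)@G).round(1),"w",round(ob["grip_width"],1),"F",np.round(ob["contact_force"],1))
if len(sys.argv)>3:
    t=o+G@np.array([float(a) for a in sys.argv[1:4]]); print("target",t.round(1),"tool shift mm",r.inv().apply(t-p).round(1))
E
python3 go.py -292 -50 18
```

```text
t 2.35 tcp [118.6 511.5 197.3] yaw 75.81 gutter [230.9 586.4 127.7] w 1.0 F [ 0.2 -0.3 -0.4]
target [ 609.5 -140.8   42.5] tool shift mm [-512.   635.8  154.8]
```

apply_moves(motion="-0.032 0.04 0 0;-0.032 0.04 0 0;-0.032 0.04 0 0;-0.032 0.04 0 0;-0.032 0.04 0 0;-0.032 0.04 0 0;-0.032 0.04 0 0;-0.032 0.04 0 0")

```text
time: 3.35
tool_pos: [366.6, 183.2, 197.6]
tcp_rot: [3.141, -0.001, 1.325]
contact_force: [1.3, 1.0, 0.0]
grip_width: 0.5
finger_force: 0.0
```

apply_moves(motion="-0.032 0.04 0 0;-0.032 0.04 0 0;-0.032 0.04 0 0;-0.032 0.04 0 0;-0.032 0.04 0 0;-0.032 0.04 0 0;-0.032 0.04 0 0;-0.02 0.03 0 0")

```text
time: 4.35
tool_pos: [607.0, -130.3, 197.0]
tcp_rot: [-3.142, 0.0, 1.324]
contact_force: [0.4, 0.2, 0.4]
grip_width: 0.6
finger_force: 0.0
```

apply_moves(motion="0 0 0.03 0; 0 0 0.03 0; 0 0 0 0; 0 0 0 0")

```text
time: 4.85
tool_pos: [606.8, -128.4, 138.6]
tcp_rot: [3.14, 0.0, 1.323]
contact_force: [0.6, -0.1, 0.5]
grip_width: 0.5
finger_force: 0.0
```

```bash
python3 go.py -292 -50 18; python3 fit.py
python3 - <<'E'
from h import *
c=bot.capture("scene"); cv2.imwrite("pics/s2.png",cv2.resize(c["img"][130:330,180:440],None,fx=3,fy=3))
E
```

```text
t 4.85 tcp [ 606.8 -128.4  138.6] yaw 75.82 gutter [-272.3  -44.3  112.7] w 0.5 F [ 0.6 -0.1  0.5]
target [ 609.5 -140.8   42.5] tool shift mm [-11.4   5.5  96.1]
scene stop top ctr [635. 159.] [ 17. 192.] z 95.0 yaw deg 76.4
 origin [633.8 155.7  50. ]
  dark_hub expect [624.7 -93.9  58.7] gutter pct [[-265.0, -76.0, 23.0], [-231.0, -53.0, 50.0], [-216.0, -18.0, 62.0]]
  pale_hub expect [527.6 -70.3  58.7] gutter pct [[-265.0, 23.0, 23.0], [-231.0, 45.0, 50.0], [-215.0, 80.0, 61.0]]
top stop top ctr [632. 158.] [ 15. 191.] z 96.0 yaw deg 75.9
 origin [631.  154.8  50. ]
  dark_hub expect [619.8 -94.7  58.7] gutter pct [[-250.0, -60.0, 36.0], [-245.0, -28.0, 58.0], [-214.0, -21.0, 64.0]]
```

View pics/s2.png

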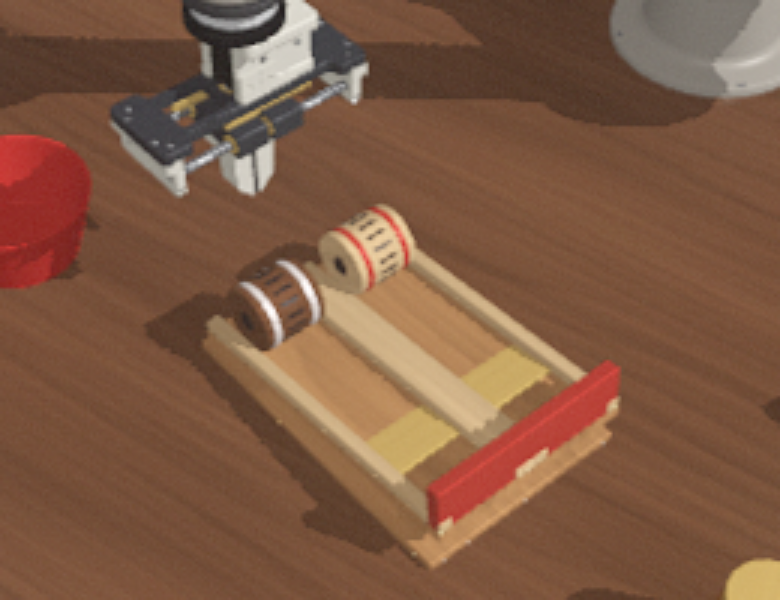

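The closed finger is behind and above the dark hub (hub at crop 280,305), and the pale hub is untouched. I'll step back a little, then descend.

apply_moves(motion="-0.016 0.0055 0 0; 0 0 0.03 0; 0 0 0.03 0; 0 0 0.02 0; 0 0 0.01 0; 0 0 0.005 0; 0 0 0 0; 0 0 0 0")

```text
time: 6.2
tool_pos: [608.0, -145.3, 43.2]
tcp_rot: [3.14, 0.0, 1.322]
contact_force: [-0.2, 0.1, 0.1]
grip_width: 0.1
finger_force: 0.0
```

```bash
python3 go.py -284 -50 18
```

```text
t 6.2 tcp [ 608.  -145.3   43.2] yaw 75.75 gutter [-296.7  -49.7   19.1] w 0.1 F [-0.2  0.1  0.1]
target [ 611.4 -133.    43.2] tool shift mm [12.8  0.3 -0. ]
```

apply_moves(motion="0.006 0 -0.0003 0;0.006 0 -0.0005 0;0.006 0 -0.0005 0;0.006 0 -0.0005 0;0.006 0 -0.0005 0;0.006 0 -0.0005 0;0.006 0 -0.0005 0;0.006 0 -0.0005 0")

```text
time: 7.2
tool_pos: [620.2, -99.1, 47.3]
tcp_rot: [3.139, 0.001, 1.322]
contact_force: [-0.8, -3.6, 5.9]
grip_width: 0.6
finger_force: 3.1
```

```bash
python3 go.py -150 -50 18;python3 - <<'E'
from h import *
c=bot.capture("scene"); cv2.imwrite("pics/s3.png",cv2.resize(c["img"][130:330,180:440],None,fx=3,fy=3))
E
```

```text
t 7.2 tcp [620.2 -99.1  47.3] yaw 75.75 gutter [-248.7  -50.1   19.1] w 0.6 F [-0.8 -3.6  5.9]
target [644.3  -3.7  54.9] tool shift mm [98.4 -0.1 -7.6]
```

View pics/s3.png

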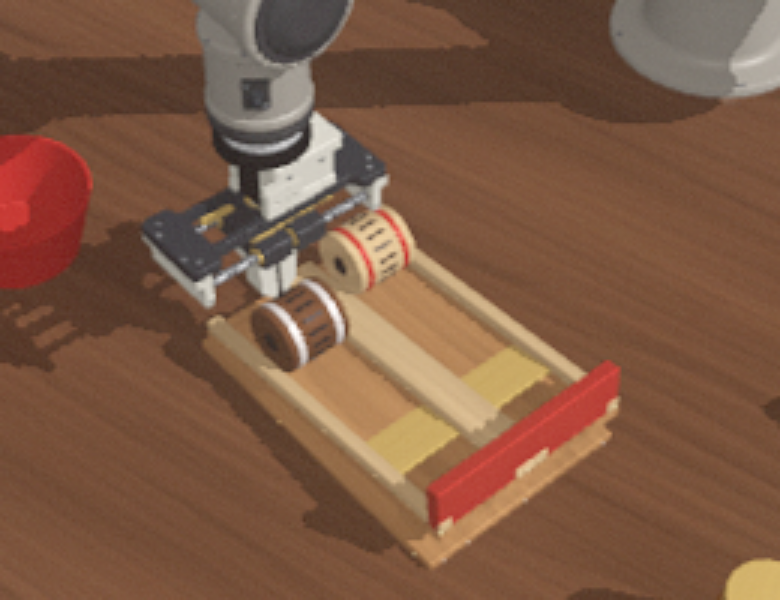

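```bash
cat > chk.py <<'E'
from fit import *
import go
for n in("scene","top"):
    c=bot.capture(n)
    for t in("dark_hub","pale_hub"):
        m=bot.cut_out(c,t)
        if m:
            Q=(pts(c,m[0]["pixels"])-go.o)@go.G; Q=Q[(Q[:,2]>20)&(Q[:,2]<75)]
            print(n,t,round(m[0]["p"],2),np.percentile(Q,[3,50,97],axis=0).round().tolist())
E
python3 chk.py
```

```text
t 7.25 tcp [620.4 -98.3  47.4] yaw 75.78 gutter [-247.9  -50.1   19.1] w 0.6 F [-0.1 -3.9  6.3]
scene dark_hub 0.81 [[-231.0, -80.0, 23.0], [-196.0, -56.0, 50.0], [-181.0, -22.0, 61.0]]
scene pale_hub 0.68 [[-263.0, 20.0, 23.0], [-229.0, 41.0, 49.0], [-214.0, 77.0, 61.0]]
```

apply_moves(motion="0.006 0 -0.0005 0;0.006 0 -0.0005 0;0.006 0 -0.0005 0;0.006 0 -0.0005 0;0.006 0 -0.0005 0;0.006 0 -0.0005 0;0.006 0 -0.0005 0;0.006 0 -0.0005 0")

```text
time: 8.55
tool_pos: [631.8, -52.6, 51.2]
tcp_rot: [3.139, 0.001, 1.322]
contact_force: [-1.3, -3.2, 6.5]
grip_width: 0.0
finger_force: 3.6
```

apply_moves(motion="0.006 0 -0.0005 0;0.006 0 -0.0005 0;0.006 0 -0.0005 0;0.006 0 -0.0005 0;0.006 0 -0.0005 0;0.006 0 -0.0005 0;0.006 0 -0.0005 0;0.006 0 -0.0005 0")

```text
time: 9.55
tool_pos: [643.6, -6.1, 55.3]
tcp_rot: [3.14, 0.001, 1.322]
contact_force: [-1.2, -3.2, 7.1]
grip_width: 0.5
finger_force: 3.6
```

```bash
python3 chk.py
```

```text
t 9.55 tcp [643.6  -6.1  55.3] yaw 75.74 gutter [-152.5  -49.9   18.6] w 0.5 F [-1.2 -3.2  7.1]
scene dark_hub 0.62 [[-137.0, -80.0, 22.0], [-102.0, -57.0, 50.0], [-85.0, -21.0, 61.0]]
top dark_hub 0.63 [[-103.0, -43.0, 29.0], [-95.0, -28.0, 55.0], [-90.0, -18.0, 62.0]]
top pale_hub 0.58 [[-272.0, 24.0, 38.0], [-254.0, 51.0, 58.0], [-238.0, 80.0, 64.0]]
```

apply_moves(motion="0.005 0 -0.0005 0;0.005 0 -0.0005 0;0.005 0 -0.0005 0;0.005 0 -0.0005 0;0.005 0 -0.0005 0;0.005 0 -0.0005 0;0.005 0 -0.0005 0;0.005 0 -0.0005 0")

```text
time: 10.85
tool_pos: [653.3, 29.0, 64.2]
tcp_rot: [3.137, 0.006, 1.322]
contact_force: [-16.2, -18.2, 40.0]
grip_width: 0.6
finger_force: 22.2
```

apply_moves(motion="0.003 0 -0.0004 0;0.003 0 -0.0004 0;0.003 0 -0.0004 0;0.003 0 -0.0004 0;0.003 0 -0.0004 0;0.003 0 -0.0004 0;0.003 0 -0.0003 0;0.003 0 -0.0003 0")

```text
time: 11.85
tool_pos: [660.2, 52.9, 73.8]
tcp_rot: [3.132, 0.004, 1.322]
contact_force: [-28.9, -15.1, 69.8]
grip_width: 0.5
finger_force: 36.4
```

```bash
python3 chk.py
```

```text
t 11.85 tcp [660.2  52.9  73.8] yaw 75.74 gutter [-89.8 -51.5  31.7] w 0.5 F [-28.9 -15.1  69.8]
scene dark_hub 0.86 [[-91.0, -81.0, 24.0], [-57.0, -61.0, 52.0], [-42.0, -24.0, 64.0]]
scene pale_hub 0.53 [[-268.0, 20.0, 21.0], [-247.0, 22.0, 46.0], [-225.0, 31.0, 60.0]]
top pale_hub 0.56 [[-271.0, 23.0, 35.0], [-241.0, 52.0, 56.0], [-215.0, 80.0, 65.0]]
```

Run:
```python
from h import *
c=bot.capture("scene"); a=cv2.resize(c["img"][160:320,230:430],None,fx=4,fy=3.75)
cv2.imwrite("pics/s4.png",a[:600,:800])
```

```text
(no output)
```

View pics/s4.png

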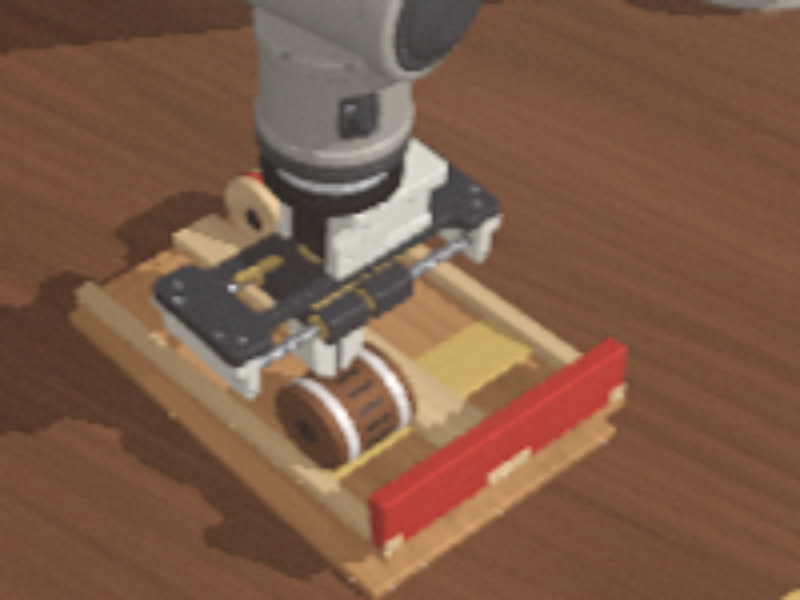

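The finger seems to have ridden up behind the hub (hub face near crop 305,430; finger near 335,350). Fz is 70 N, so I'll measure the hub's axle before doing anything else.

Run:
```python
from fit import *
import go
c=bot.capture("scene")
m=bot.cut_out(c,"dark_hub")[0]["pixels"]
Q=(pts(c,m)-go.o)@go.G
face=Q[(Q[:,1]<-75)]; print("face",len(face),np.percentile(face,[2,50,98],axis=0).round(1).tolist())
from scipy.optimize import least_squares
S=Q[(Q[:,1]>-75)&(Q[:,1]<-25)&(Q[:,2]>15)]
f=least_squares(lambda p:np.hypot(S[:,0]-p[0],S[:,2]-p[1])-30,[-60,32],loss="soft_l1"); print("cyl",f.x.round(1),len(S))
W=np.linalg.inv(c["world_from_camera"])
def pr(g):
    q=W@np.r_[go.o+go.G@np.array(g),1]; return (q[0]/q[2]*c["fx"]+c["cx"]).round(1),(q[1]/q[2]*c["fy"]+c["cy"]).round(1)
t=(np.array(bot.get_obs()["tool_pos"])-go.o)@go.G
print("tcp",t.round(1),pr(t),"face ctr",[pr((x,-80,33)) for x in(-75,-60,-50)],"axle depth pt",((pts(c,(lambda z:(z.__setitem__((275,306),True),z)[1])(np.zeros((480,640),bool)))-go.o)@go.G).round(1))
# surfaces near the finger: slab of points behind hub
A=(pts(c,np.ones((480,640),bool))-go.o)@go.G
for z in range(25,110,6):
    s=A[(abs(A[:,1]+50)<16)&(A[:,2]>z)&(A[:,2]<z+6)&(A[:,0]>-130)&(A[:,0]<-20)]
    if len(s): print(z,len(s),np.percentile(s[:,0],[5,50,95]).round())
```

```text
t 12.2 tcp [660.3  53.6  74. ] yaw 75.76 gutter [-89.1 -51.4  31.9] w 0.8 F [-27.2 -12.5  68.1]
face 250 [[-96.2, -82.0, 7.0], [-67.7, -79.4, 37.0], [-42.4, -75.4, 62.3]]
cyl [-72.2  33. ] 456
tcp [-89.1 -51.4  31.9] (np.float64(311.1), np.float64(264.3)) face ctr [(np.float64(305.6), np.float64(273.5)), (np.float64(309.8), np.float64(277.1)), (np.float64(312.7), np.float64(279.5))] axle depth pt [[-74.3 -79.8  28.2]]
25 14 [-44. -43. -42.]
31 23 [-44. -43. -40.]
37 24 [-46. -43. -42.]
43 33 [-48. -45. -42.]
49 43 [-56. -49. -46.]
55 76 [-79. -58. -50.]
61 77 [-79. -70. -60.]
67 20 [-76. -74. -72.]
73 20 [-77. -75. -74.]
79 15 [-75. -73. -72.]
85 17 [-75. -74. -72.]
91 3 [-73. -72. -71.]
97 2 [-73. -72. -71.]
```

apply_moves(motion="-0.004 0 0.0003 0;-0.004 0 0.0003 0;-0.004 0 0.0003 0;-0.004 0 0.0003 0;-0.004 0 0.0003 0;0 0 0 0")

```text
time: 13.05
tool_pos: [654.7, 33.2, 66.5]
tcp_rot: [3.135, 0.004, 1.322]
contact_force: [-14.1, -15.2, 38.2]
grip_width: 0.3
finger_force: 20.8
```

```bash
cat > hub.py <<'E'
from fit import *
import go
from scipy.optimize import least_squares
print("moment",np.round(bot.get_obs()["moment"],2))
c=bot.capture("scene")
m=bot.cut_out(c,"dark_hub")[0]["pixels"]
Q=(pts(c,m)-go.o)@go.G
S=Q[(Q[:,1]>-75)&(Q[:,1]<-25)&(Q[:,2]>15)]
f=least_squares(lambda p:np.hypot(S[:,0]-p[0],S[:,2]-p[1])-30,[S[:,0].mean()-12,32],loss="soft_l1"); print("cyl",f.x.round(1),len(S))
cv2.imwrite("pics/last.png",cv2.resize(c["img"][160:320,230:430],None,fx=4,fy=3.75))
E
python3 hub.py
```

```text
t 13.05 tcp [654.7  33.2  66.5] yaw 75.72 gutter [-110.8  -51.    26.3] w 0.3 F [-14.1 -15.2  38.2]
moment [-2.55  2.68  0.01]
cyl [-83.7  31.9] 483
```

Run:
```python
from h import *
w=bot.capture("wrist"); c=bot.capture("top")
a=cv2.resize(w["img"],(480,360)); b=cv2.resize(c["img"][180:300,250:390],None,fx=2.2,fy=3)
cv2.imwrite("pics/w1.png",np.hstack([a,b[:360,:308]]))
np.save("w.npy",w["range_z"]); print(np.round(w["mount"],2).tolist(),w["fx"],w["cx"],w["cy"])
```

```text
[[0.0, -0.97, -0.25, 67.69], [1.0, 0.0, -0.0, 1.28], [0.0, -0.25, 0.97, -187.52], [0.0, 0.0, 0.0, 1.0]] 431.9167348649014 316.32477337231757 235.10337629023368
```

View pics/w1.png

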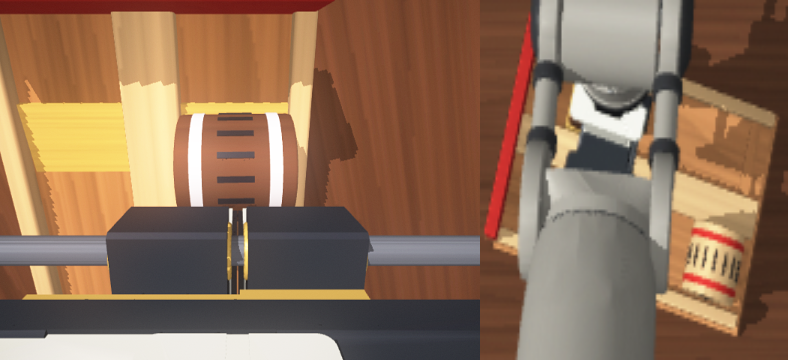

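Run:
```python
from fit import *
import go
from scipy.spatial.transform import Rotation as R
ob=bot.get_obs(); c=bot.capture("scene"); P=pts(c,np.ones((480,640),bool))
T=R.from_euler("xyz",ob["tcp_rot"]).inv().apply(P-ob["tool_pos"])
print(np.degrees(ob["tcp_rot"]).round(2))
for h in range(16,100,4):
    s=T[(abs(T[:,1])<45)&(-T[:,2]>=h)&(-T[:,2]<h+4)&(T[:,0]>-50)&(T[:,0]<60)]
    if len(s): print(h,len(s),"x",np.percentile(s[:,0],[3,50,97]).round(),"y",np.percentile(s[:,1],[3,50,97]).round())
```

```text
t 13.25 tcp [654.7  33.2  66.6] yaw 75.73 gutter [-110.8  -51.1   26.3] w 0.2 F [-15.1 -14.4  39.6]
[179.63   0.26  75.73]
16 51 x [ 3. 52. 56.] y [-24.  20.  30.]
20 58 x [ 4. 52. 56.] y [-29.   8.  29.]
24 57 x [ 4. 49. 54.] y [-28.   6.  29.]
28 92 x [ 6. 45. 51.] y [-30.   3.  29.]
32 165 x [11. 34. 46.] y [-28.   3.  28.]
36 141 x [11. 27. 40.] y [-29.  -1.  28.]
40 31 x [-5. 12. 37.] y [-19.   1.  28.]
44 15 x [-1. 10. 12.] y [-15.   3.  17.]
48 15 x [-6. 10. 12.] y [-17.   3.  18.]
52 24 x [ 0. 10. 12.] y [-14.   8.  19.]
56 13 x [ 2. 11. 12.] y [-12.   6.  18.]
60 7 x [ 2. 10. 13.] y [-5. 17. 18.]
64 8 x [-9. 11. 13.] y [ 1. 16. 19.]
68 2 x [-4.  2.  8.] y [18. 18. 19.]
72 2 x [10. 11. 12.] y [19. 19. 19.]
88 1 x [1. 1. 1.] y [29. 29. 29.]
92 3 x [-12.   6.   6.] y [29. 30. 31.]
96 10 x [-23.   9.  36.] y [-12.  29.  31.]
```

Fz/Fx is about 2 and the finger overlaps the hub's back, so the tip is wedging over the hub instead of pushing it. I'll ease back, drop the tip lower inside the lane (it clears now that the low bar is behind), and push again.

apply_moves(motion="-0.006 0 0.0005 0;-0.006 0 0.0005 0;-0.006 0 0.0015 0;-0.006 0 0.0025 0;-0.006 0 0.0035 0;-0.004 0 0.0035 0;0 0 0.002 0;0 0 0 0")

```text
time: 14.3
tool_pos: [645.0, 4.8, 45.0]
tcp_rot: [-3.14, -0.0, 1.322]
contact_force: [-0.2, -0.5, 0.1]
grip_width: 0.5
finger_force: 0.0
```

```bash
python3 hub.py
```

```text
t 14.3 tcp [645.    4.8  45. ] yaw 75.77 gutter [-142.5  -48.6    7.4] w 0.5 F [-0.2 -0.5  0.1]
moment [-0.07  0.09 -0.02]
cyl [-99.5  30. ] 494
```

apply_moves(motion="0.003 0 -0.0003 0;0.003 0 -0.0003 0;0.003 0 -0.0003 0;0.003 0 -0.0003 0;0.003 0 -0.0003 0;0.003 0 -0.0003 0")

```text
time: 15.15
tool_pos: [649.9, 21.8, 47.4]
tcp_rot: [3.142, -0.0, 1.322]
contact_force: [0.2, -0.6, 0.9]
grip_width: 0.5
finger_force: 0.4
```

```bash
python3 hub.py
```

```text
t 15.15 tcp [649.9  21.8  47.4] yaw 75.75 gutter [-124.7  -49.1    8.3] w 0.5 F [ 0.2 -0.6  0.9]
moment [-0.23  0.11  0.03]
cyl [-81.9  32. ] 497
```

Lowering the tip worked: the force is under 1 N and the hub is climbing the ramp. I'll continue slowly.

apply_moves(motion="0.003 0 -0.0003 0;0.003 0 -0.0003 0;0.003 0 -0.0003 0;0.003 0 -0.0003 0;0.003 0 -0.0003 0;0.003 0 -0.0003 0;0.003 0 -0.0003 0;0.003 0 -0.0003 0")

```text
time: 16.25
tool_pos: [655.8, 45.0, 49.9]
tcp_rot: [3.142, -0.0, 1.322]
contact_force: [0.6, -1.0, 0.1]
grip_width: 0.6
finger_force: 0.4
```

apply_moves(motion="0.003 0 -0.0003 0;0.003 0 -0.0003 0;0.003 0 -0.0003 0;0.003 0 -0.0003 0")

```text
time: 16.75
tool_pos: [658.7, 56.8, 51.0]
tcp_rot: [-3.142, -0.0, 1.322]
contact_force: [0.5, 0.1, 0.6]
grip_width: 0.2
finger_force: 0.0
```

```bash
python3 hub.py
```

```text
t 16.75 tcp [658.7  56.8  51. ] yaw 75.75 gutter [-88.4 -49.1   8.7] w 0.2 F [0.5 0.1 0.6]
moment [-0.04  0.04 -0.01]
cyl [-39.5  32.6] 487
```

apply_moves(motion="0.003 0 -0.0003 0;0.003 0 -0.0003 0;0.002 0 -0.0003 0;0 0 0 0")

```text
time: 17.35
tool_pos: [660.7, 64.5, 52.0]
tcp_rot: [3.142, -0.0, 1.322]
contact_force: [-0.7, -0.1, -0.6]
grip_width: 0.7
finger_force: 0.0
```

```bash
python3 hub.py
```

```text
t 17.35 tcp [660.7  64.5  52. ] yaw 75.76 gutter [-80.5 -49.1   9. ] w 0.7 F [-0.7 -0.1 -0.6]
moment [-0.07  0.06  0.02]
cyl [-35.2  30.1] 446
```

The hub has dropped into the pocket (z 30, x about -34) with no finger contact. Now I withdraw.

apply_moves(motion="-0.008 0 0.0005 0;-0.01 0 0.0005 0;-0.015 0 0 0;-0.015 0 0 0;-0.01 0 -0.02 0;0 0 -0.04 0;0 0 -0.05 0;0 0 -0.05 0")

```text
time: 18.45
tool_pos: [646.3, 7.5, 214.2]
tcp_rot: [3.14, -0.0, 1.322]
contact_force: [0.2, -0.1, 0.3]
grip_width: 0.6
finger_force: 0.0
```

apply_moves(motion="-0.04 0 -0.03 0;-0.05 0 0 0;-0.05 0 0 0;-0.05 0 0 0;0 0 0 0;0 0 0 0")

```text
time: 19.2
tool_pos: [599.6, -176.1, 242.0]
tcp_rot: [3.14, -0.0, 1.321]
contact_force: [-0.8, 0.9, 0.9]
grip_width: 0.1
finger_force: 0.0
```

```bash
python3 hub.py; python3 chk.py
```

```text
t 19.2 tcp [ 599.6 -176.1  242. ] yaw 75.71 gutter [-311.1  -49.1  220. ] w 0.1 F [-0.8  0.9  0.9]
moment [-0.11  0.1  -0.  ]
cyl [-35.3  30. ] 441
t 19.3 tcp [ 599.9 -175.   241.6] yaw 75.82 gutter [-310.1  -49.2  219.4] w 0.4 F [-0.   0.4 -0.1]
scene dark_hub 0.56 [[-53.0, -80.0, 27.0], [-25.0, -58.0, 54.0], [-7.0, -23.0, 62.0]]
scene pale_hub 0.96 [[-265.0, 20.0, 23.0], [-230.0, 43.0, 49.0], [-214.0, 78.0, 61.0]]
top dark_hub 0.63 [[-62.0, -76.0, 35.0], [-35.0, -46.0, 56.0], [-7.0, -19.0, 65.0]]
top pale_hub 0.91 [[-263.0, 24.0, 38.0], [-238.0, 51.0, 57.0], [-216.0, 80.0, 65.0]]
```

View pics/last.png

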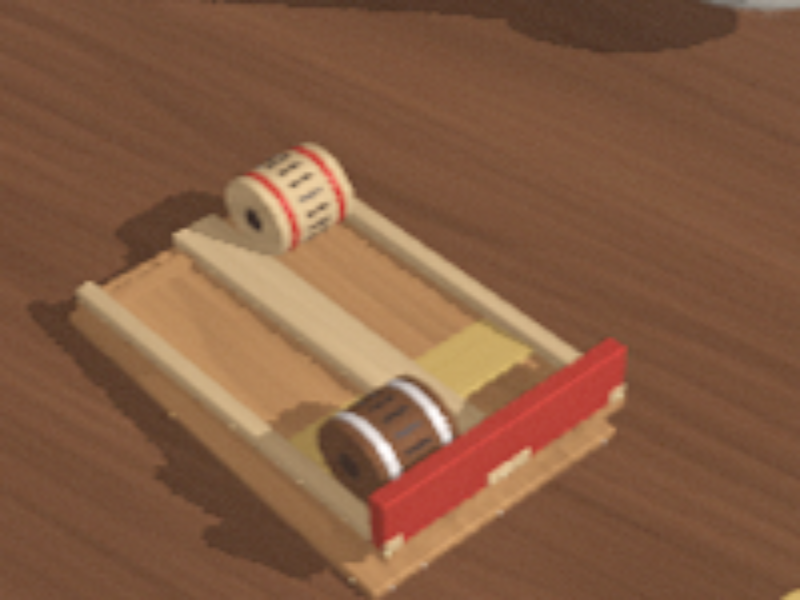

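The dark hub sits square in the pocket against the stop (crop 385,435). The pale hub is still at its start (290,200), and the hand is clear.

```bash
python3 -c "
from plant import bot
print(bot.close_job())"
```

```text
the job is handed in; nothing more can be done
None
```

The dark hub was pushed up its gutter and rests in the pocket by the red stop, hand clear and pale hub unmoved, and the job is handed in (no verdict shown); on the first push the finger wedged on the hub at about 77 N, so I eased back and finished with the tip lower; I did not re-measure the dipper, brush and jar afterwards.

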